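# Prime the lift's hand lubricator

### The arm

A 7-joint arm with a two-finger parallel gripper is mounted at the origin on the work surface. World frame = base frame: x ahead of the robot, y to its left, z up, the work surface at z = 0. Lengths are in m, angles in rad, forces in N, time in s.
With the tool pointing down it reaches from about 0.4 to 0.85 m from the base axis. Payload 10.4 kg.
Tool frame: the origin (TCP) lies at the very end of the fingers, on their centre line; the grasp point (between the pads) lies 19 mm behind it (r.pinch_z is the distance from the TCP to the grasp point, in m); z points along the fingers, y is the line along which they close (so a half turn about z gives the same grasp; the last joint's range is limited). The gripper opens to 87 mm and grips with 3 to 60 N. Pads are 19 mm wide; open, the fingers measure 117 mm over their backs; the gripper's body (75 mm by 190 mm) begins 51 mm behind the grasp point.
Start: joints at [1.294, 0.332, -0.065, 1.46, 0.022, 1.35, -0.088], TCP at [0.157, -0.605, 0.223] pointing down, gripper open.
Joint ranges: [-2.6, 2.6], [-0.5, 2.12], [-1.47, 1.34], [0.16, 2.42], [-1.27, 4.41], [0.06, 2.06], [-2.6, 2.6]. Speed limits (rad/s): [2.22, 2.22, 2.79, 2.79, 3.14, 3.14, 3.14].

### API

Orientations are given as a unit quaternion [x, y, z, w].
In Python, from bench import sensors, vision, r gives the robot as it stands.
- The arm moves only by the shell command python3 -m crank 'ROWS' [OPENING] [FORCE]. ROWS is JSON, a list of rows, each a list of 2 entries, a list of its own where there are three numbers: the shift along the tool's x, y, z normalised to -1 to 1, where 1 is 3 cm, then the turn about the tool's z normalised to -1 to 1, where 1 is 8 degrees. A call has 1 to 12 rows; each row shifts and turns the commanded pose from where the row before left it, along the tool's axes as they then stand; what a row does not reach is not made up. A row lasts 1/8 s, in which the tool goes at most 62.5 mm and 10.7 degrees, less where a joint would pass 70% of its speed; a pose out of reach is approached as far as the arm can. A call with a number of a shift or a turn outside -1 to 1 is refused whole. A call with a gripper value outside its range is refused whole. OPENING is the opening, from 0 (shut) to 1 (fully open), set as the call begins (- or left out, the last holds). The fingers move at their own pace and stop on an object; FORCE is the grip in N (left out, the last holds). Time passes only in rows, so rows that do not move let the fingers close. It gives the time, the measured TCP pose, the force, the opening and the grip force at its end, in the units of the state.
- sensors.read_state(): the state, without advancing time (a new reading comes with each control period).
- vision.camera(name): name is "scene" or "top"; returns the picture (384x512x3 uint8, red, green, blue); there is no depth.
- vision.camera_model(name): a dict with "vertical_fov" (degrees; the focal length in pixels is half the picture's height over the tangent of half this angle, whatever the lens; pixels are square), "cx", "cy" (the principal point, pixels), "camera_from_world" (4x4, takes a point from world to camera coordinates). Camera axes: x right, y down, z forward; pixel columns grow to the right and rows downward; lengths in m; the calibration is good to about 2 mm. A picture is of the moment at which its call begins. camera_model takes no time and is no camera call.
- r.close_job(): hands the job in; it is judged then, once.
The state is a dict: "time": time; "joint_positions": joint angles; "joint_vel": joint speeds; "joint_torque": joint torques, N m; "ee_pos": TCP position; "eef_rot": TCP orientation; "ft_force": force on the tool from outside, world axes, zero at the start; "torque": the same for the moment, N m; "width": finger opening in m; "grip_force": force on a finger pad.
Only numpy, scipy, OpenCV 4.12 (cv2) and the standard library are available. Lean on these libraries where they do the work, as an engineer would, in place of code of your own. Each camera call takes 0.05 s, during which the arm holds its last target. There are 200 camera calls.

### The job

Prime the bike lift's hand lubricator: with the fingertips press its black palm button right down and let it come right back up, again and again, until the indicator pin on the distributor block has popped fully out; then leave the button up. Do not hammer the button, keep off the distributor block and its pin, and leave the things standing about where they are.

Things in the scene. Friction and masses are not known exactly. Their poses are not given: they have to be found in the camera images.
- pump: Hand lubricator bolted to the bench, front to the robot within 0.6 rad, left or right of the block. Origin: on the bench, on the plunger's axis; x points to the reservoir. Grey foot x -66 to 134, y -48 to 48 mm; grey casting 62 mm wide, x -34 to 62, 87 mm high; hexagon gland nut at the origin up to z = 107; white reservoir, 72 mm in diameter, at x = 98, its black cap up to z = 121.
- knob_top (a point): Centre of the top of the black mushroom palm button (40 mm in diameter, 18 mm thick, flat top 32 mm across) on the steel plunger stem; 150 mm above the bench when up, moves straight down with the plunger. z up.
- plunger (a joint): Plunger stroke, m: 0 = up (rest), 0.020 = at its bottom stop. A spring pushes it up with 5 N at the top, 9 N at the bottom; pumping adds 5 to 11 N. A full stroke goes from less than 0.001 to more than 0.017; short strokes may do nothing.
- block: Distributor block bolted to the bench beside the pump, not to be touched. Origin: on the bench, below the pin; yaw within 0.8 rad. Steel plate 130 x 84 mm, aluminium block 104 x 54 mm up to z = 58 mm with three brass unions and copper pipes on each long side, on top a brass hexagon boss with a round neck (24 mm in diameter) up to z = 79 mm, from which the pin rises.
- pin_top (a point): Centre of the top of the steel indicator pin (14 mm in diameter) in the brass neck of the block. About 80.5 mm above the bench when in (nearly flush with the neck), 104.5 mm when fully out. z up.
- pin (a joint): How far the indicator pin stands out, m: 0 = in, 0.024 = fully out. It is spring-loaded and stays in, creeping out by less than 3 mm, until the line pressure frees it; then it pops fully out at once. Four to six full strokes are needed, depending on the pressure left in the line, which cannot be seen. Once out it stays out; further strokes change nothing.
- oil_bottle: Bystander: grey oil bottle with black cap, 66 mm in diameter, 200 mm high, standing. Origin: centre of its underside.
- cartridge: Bystander: white grease cartridge with black cap, 55 mm in diameter, 197 mm high, standing. Origin: centre of its underside.
- fluid_can: Bystander: metal can, 72 mm in diameter, 115 mm high, standing beyond the pump and the block. Origin: centre of its underside.

How it is judged:
On the way, in this order (a step that is already met when the one before it is completed fails the run):
1. the plunger is pressed deep (more than 15 of its 20 mm) (value of joint plunger above 0.015 m).
2. it is let up again (value of joint plunger below 0.003 m).
3. and pressed deep again (value of joint plunger above 0.015 m).
4. pumping brings the indicator pin fully out (more than 22 of its 24 mm) (value of joint pin above 0.022 m), for 0.1 s.
At the end, for the whole second after the job is handed in: the indicator pin stands out by more than 22 of its 24 mm, the plunger is back up (within 2 mm), and the bottle, cartridge and can are within 30 mm of where they stood (value of joint pin above 0.022 m and value of joint plunger below 0.002 m and distance of each of oil_bottle, cartridge, fluid_can from where it was at the start of the episode below 0.03 m); the robot touches nothing.
It fails at once if the robot touches the distributor block or its pin (more than 1 N) (contact force between any of the fingers, the arm and block above 1 N).
It fails at once if the button is hammered or forced (more than 60 N between the fingers and the lubricator), or something other than the fingers presses the lubricator (contact force between the fingers and pump above 60 N or contact force between the arm and pump above 2 N).
It fails at once if a bystander is moved or lifted by more than 30 mm or tipped (distance of any of oil_bottle, cartridge, fluid_can from where it was at the start of the episode above 0.03 m or angle between any of oil_bottle, cartridge, fluid_can's own z axis and vertical above 0.5 rad).
It also fails if it takes over 45 s, if anything falls off the work surface, if the arm or the gripper's body presses on something with over 40 N, if the wrist force passes 120 N, or if a joint passes its speed limit or range.

## Working session

There is one attempt and no reset: what is moved stays moved. The work goes in short steps, Python scripts to look and compute and a shell command to move; the robot and the scene stay as the last step left them, time stands still between calls to the robot, and variables do not carry over. Pictures are saved under pics/ and viewed, at most 10 in all, crops included, and the job is handed in when it is done.

```bash
ls; mkdir -p pics; python3 - <<'E'
from bench import sensors, vision, r
import cv2,numpy as np
for n in("scene","top"):
    cv2.imwrite(f"pics/{n}0.png",vision.camera(n)[:,:,::-1]); m=vision.camera_model(n); print(n,{k:np.round(v,4).tolist() for k,v in m.items() if k!='name'})
s=sensors.read_state(); print(s['time'],s['ee_pos'],s['eef_rot'],s['width'],s['ft_force'])
E
```

```text
pics
scene {'vertical_fov': 47.7938, 'cx': 259.4002, 'cy': 185.1089, 'camera_from_world': [[-0.7769, 0.6296, 0.0057, 0.4598], [0.3991, 0.4993, -0.769, -0.1328], [-0.487, -0.5952, -0.6392, 1.7227], [0.0, 0.0, 0.0, 1.0]]}
top {'vertical_fov': 54.7758, 'cx': 257.252, 'cy': 195.1845, 'camera_from_world': [[-0.012, -0.9999, -0.0123, 0.012], [-0.9959, 0.0131, -0.0895, 0.6194], [0.0896, 0.0112, -0.9959, 1.1678], [0.0, 0.0, 0.0, 1.0]]}
0.1 [ 0.15684607 -0.6046493   0.22186361] [ 9.91957049e-01  1.26573445e-01 -9.70820778e-05 -6.05939619e-04] 0.08706499036873316 [-0.59068047  0.77553148 -0.50563317]
```

View pics/scene0.png

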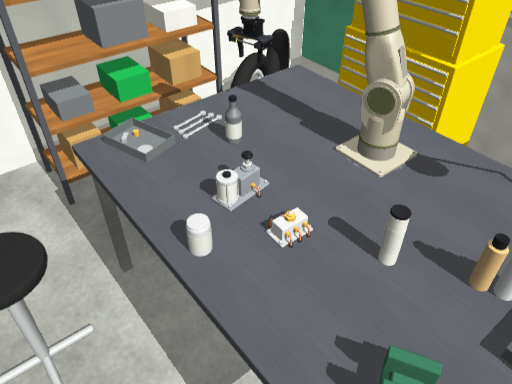

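View pics/top0.png

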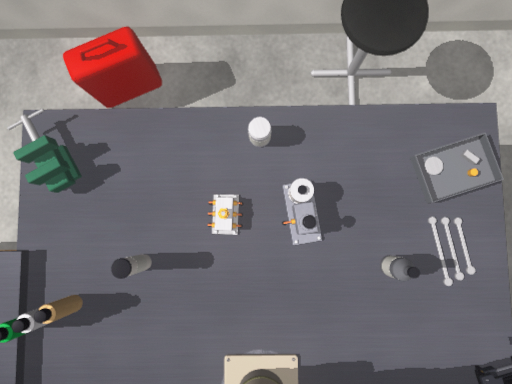

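The scene view shows the black knob near (248,157), the pin boss near (290,215) and the reservoir at (227,187). The top view shows the knob at (309,222), the reservoir at (302,190), the block's pin at (223,213), the bottle at (400,270), the cartridge at (130,266) and the can at (260,130).

```bash
cat >h.py <<'E'
from bench import sensors, vision, r
import cv2,numpy as np
def ray(n,u,v):
    m=vision.camera_model(n); T=np.array(m['camera_from_world']); f=192/np.tan(np.radians(m['vertical_fov']/2))
    d=T[:3,:3].T@np.array([(u-m['cx'])/f,(v-m['cy'])/f,1]); return -T[:3,:3].T@T[:3,3], d/np.linalg.norm(d)
def onz(n,u,v,z):
    c,d=ray(n,u,v); return c+d*(z-c[2])/d[2]
def tri(a,b):
    (c1,d1),(c2,d2)=ray('scene',*a),ray('top',*b)
    s=np.linalg.lstsq(np.c_[d1,-d2],c2-c1,rcond=None)[0]; p,q=c1+s[0]*d1,c2+s[1]*d2
    return (p+q)/2,np.linalg.norm(p-q)
def dark(img,x0,y0,x1,y1,t=38):
    g=img[y0:y1,x0:x1].max(2); n,l,st,c=cv2.connectedComponentsWithStats((g<t).astype(np.uint8))
    return [(st[i].tolist(),np.round(c[i]+[x0,y0],1).tolist()) for i in range(1,n) if st[i][4]>8]
E
python3 - <<'E'
from h import *
S=vision.camera('scene');T=vision.camera('top')
print(dark(S,232,140,268,172)); print(dark(T,290,205,326,240)); print(dark(S,215,160,245,185)); print(dark(T,288,176,318,204))
a=cv2.resize(S[135:250,205:325],None,fx=5,fy=5,interpolation=0)[:,:,::-1]
b=cv2.resize(T[170:250,200:330],None,fx=5,fy=5,interpolation=0)[:,:,::-1]
cv2.imwrite('pics/s1.png',a);cv2.imwrite('pics/t1.png',b)
for n,u,v,z in [('top',309,222,.15),('top',302,189,.121),('top',223,213,.08),('scene',290,215,.08),('scene',248,155,.15),('scene',227,175,.121)]: print(n,onz(n,u,v,z).round(3))
E
```

```text
[]
[]
[]
[]
top [ 0.529 -0.145  0.15 ]
top [ 0.628 -0.13   0.121]
top [0.561 0.11  0.08 ]
scene [0.568 0.118 0.08 ]
scene [ 0.535 -0.132  0.15 ]
scene [ 0.632 -0.119  0.121]
```

View pics/s1.png

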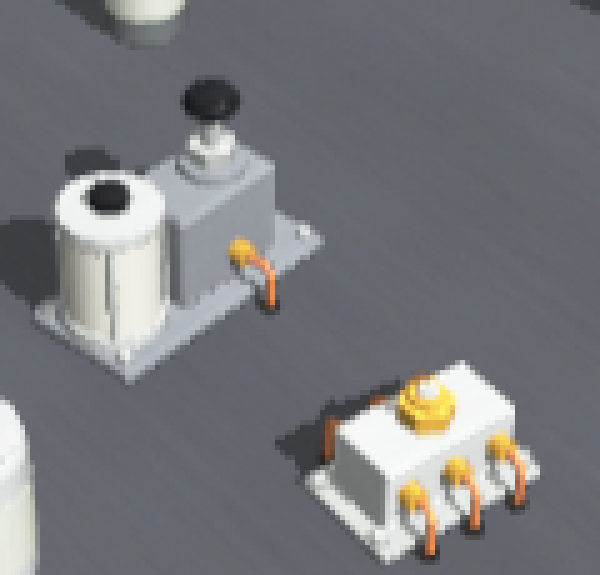

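View pics/t1.png

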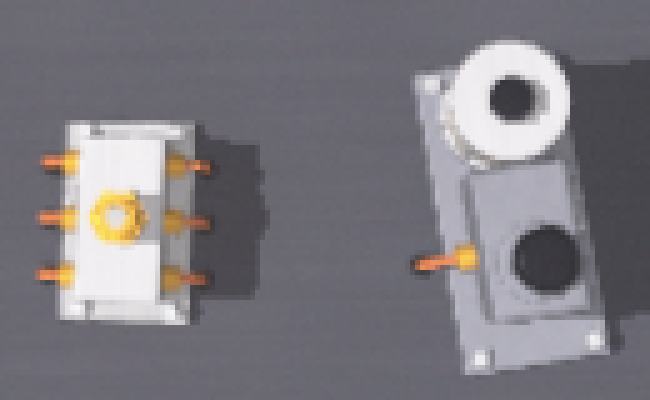

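The zoomed views put the knob centre at scene (247.2,155) and top (309.2,221.8). The pin top is at scene (290.8,212.8) and top (223.4,213.2).

```bash
python3 - <<'E'
from h import *
S=vision.camera('scene');T=vision.camera('top')
print(vision.camera_model('top').keys())
ks,kt=dark(S,238,145,257,163,60),dark(T,298,210,320,236,60)
print(ks,kt, dark(S,216,166,236,182,60), dark(T,294,180,312,200,60))
print('knob',tri((247.2,154),(309.2,221.8)));print('cap',tri((226.8,174.2),(302.4,189.5)));print('pin',tri((290.5,212.8),(223.4,213.2)))
for n,u,v,z in [('top',309.2,221.8,.145),('scene',247.2,154.8,.145)]: print(onz(n,u,v,z))
# base plate corners at bench, can base
m=vision.camera_model('scene');P=lambda n,p:(lambda m:(lambda c:(192/np.tan(np.radians(m['vertical_fov']/2))*c[:2]/c[2]+[m['cx'],m['cy']]).round(1))((np.array(m['camera_from_world'])@[*p,1])[:3]))(vision.camera_model(n))
print('base',P('scene',(0,0,0)),P('top',(0,0,0)))
E
```

```text
dict_keys(['vertical_fov', 'cx', 'cy', 'camera_from_world'])
[([4, 6, 11, 8, 64], [246.5, 154.6])] [([6, 6, 10, 3, 11], [308.7, 216.7]), ([12, 10, 5, 8, 10], [312.9, 224.1])] [([7, 6, 7, 5, 32], [226.1, 174.1])] []
knob (array([ 0.52912146, -0.14557318,  0.14373628]), np.float64(0.0021019568615331646))
cap (array([ 0.62596682, -0.13119696,  0.11375841]), np.float64(0.002883085263677595))
pin (array([0.55960768, 0.10952024, 0.07786402]), np.float64(0.002840793101866827))
[ 0.52988921 -0.14611439  0.145     ]
[ 0.53230436 -0.13973503  0.145     ]
base [375.1 151.7] [261.  391.7]
```

```bash
python3 -m crank '[[[0,0,-0.7],0],[[0,0,-0.7],0],[[0,0,-0.7],0],[[0,0,-0.7],0],[[0,0,-0.7],0],[[0.7,-0.5,0],0],[[0.7,-0.5,0],0],[[0.7,-0.5,0],0],[[0.7,-0.5,0],0],[[0.7,-0.5,0],0],[[0.7,-0.5,0],0]]' 0 20
```

```text
time: 1.68
ee_pos: [0.2568, -0.4855, 0.3276]
eef_rot: [0.992, 0.127, -0.0, 0.0]
ft_force: [-0.1, -0.8, 0.2]
width: 0.0004
grip_force: 0.0
```

```bash
python3 -m crank '[[[0.9,-0.68,0],0],[[0.9,-0.68,0],0],[[0.9,-0.68,0],0],[[0.9,-0.68,0],0],[[0.9,-0.68,0],0],[[0.9,-0.68,0],0],[[0.9,-0.68,0],0],[[0.9,-0.68,0],0],[[0.9,-0.68,0],0],[[0.9,-0.68,0],0],[[0.9,-0.68,0],0],[[0.4,-0.3,0],0]]'
```

```text
time: 3.18
ee_pos: [0.4976, -0.181, 0.3275]
eef_rot: [0.992, 0.128, 0.0, -0.0]
ft_force: [-0.6, 0.8, -0.5]
width: 0.0003
grip_force: 0.0
```

```bash
python3 -m crank '[[[0.66,-0.45,0],0],[[0.66,-0.45,0],0],[[0,0,0.9],0],[[0,0,0.9],0],[[0,0,0.9],0],[[0,0,0.9],0],[[0,0,0.9],0],[[0,0,0],0]]'
python3 - <<'E'
from h import *
S=vision.camera('scene');T=vision.camera('top')
cv2.imwrite('pics/s2.png',np.hstack([cv2.resize(S[95:215,205:285],(400,600),interpolation=0),cv2.resize(T[160:280,260:340],(400,600),interpolation=0)])[:,:,::-1])
P=lambda n,p:(lambda m:(lambda c:(192/np.tan(np.radians(m['vertical_fov']/2))*c[:2]/c[2]+[m['cx'],m['cy']]).round(1))((np.array(m['camera_from_world'])@[*p,1])[:3]))(vision.camera_model(n))
print(P('scene',sensors.read_state()['ee_pos']))
E
```

```text
time: 4.18
ee_pos: [0.5269, -0.1473, 0.1909]
eef_rot: [0.992, 0.126, -0.002, -0.001]
ft_force: [0.5, 0.9, 0.9]
width: 0.0007
grip_force: 0.0
[246.5 141.4]
```

View pics/s2.png

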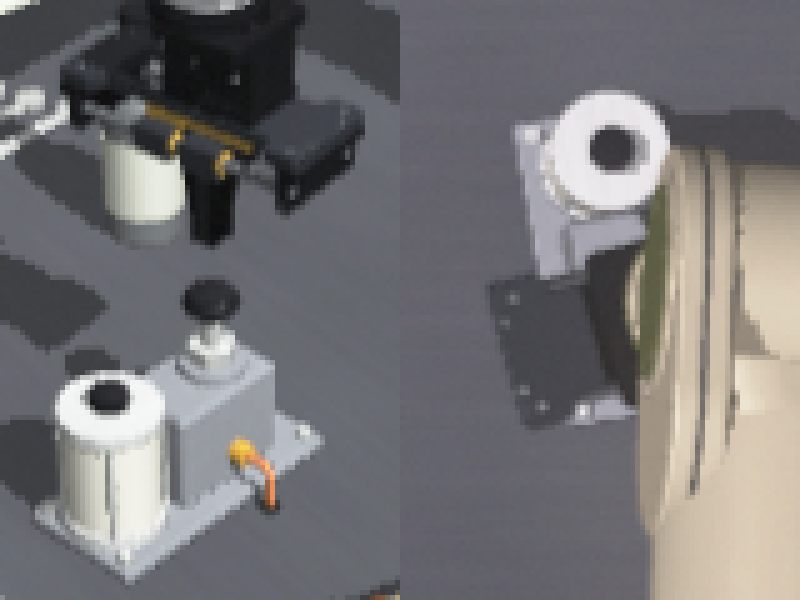

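The fingertips show at scene (247.4,142.6) against a predicted (246.5,141.4), and the knob is directly below at (247.2,154). A roughly 1 px scene bias is all that separates them, so the tool is lined up to within a few mm. I'll press gently.

```bash
python3 -c "
from h import *
print(onz('scene',246.3,152.8,.15))"
python3 -m crank '[[[0,0,0.5],0],[[0,0,0.5],0],[[0,0,0.2],0],[[0,0,0.1],0],[[0,0,0.1],0],[[0,0,0],0]]'
```

```text
[ 0.53185086 -0.1451478   0.15      ]
time: 5.03
ee_pos: [0.5285, -0.1467, 0.1507]
eef_rot: [0.992, 0.127, 0.0, 0.0]
ft_force: [0.7, 0.1, -0.3]
width: 0.0002
grip_force: 0.0
```

```bash
python3 -m crank '[[[0.05,0,0.15],0],[[0,0,0.15],0],[[0,0,0.15],0],[[0,0,0.15],0],[[0,0,0],0]]'
```

```text
time: 5.65
ee_pos: [0.5298, -0.1467, 0.1337]
eef_rot: [0.992, 0.126, -0.0, 0.001]
ft_force: [-5.6, 0.5, 11.5]
width: 0.0006
grip_force: 5.7
```

```bash
python3 -m crank '[[[0,0,0.07],0],[[0,0,0.03],0],[[0,0,0],0]]'
```

```text
time: 6.02
ee_pos: [0.5298, -0.1467, 0.1309]
eef_rot: [0.992, 0.126, -0.0, 0.001]
ft_force: [-6.0, 0.2, 11.9]
width: 0.0008
grip_force: 6.1
```

```bash
python3 -m crank '[[[0,0,-0.4],0],[[0,0,-0.5],0],[[0,0,0],0],[[0,0,0],0],[[0,0,0.25],0],[[0,0,0.15],0],[[0,0,0.15],0],[[0,0,0.15],0],[[0,0,0.15],0],[[0,0,0.07],0],[[0,0,0],0]]'
```

```text
time: 7.4
ee_pos: [0.5301, -0.1463, 0.1301]
eef_rot: [0.992, 0.127, 0.0, 0.0]
ft_force: [-4.6, 1.7, 16.3]
width: 0.0003
grip_force: 8.2
```

```bash
python3 -m crank '[[[0,0,-0.4],0],[[0,0,-0.5],0],[[0,0,0],0],[[0,0,0],0],[[0,0,0.25],0],[[0,0,0.15],0],[[0,0,0.15],0],[[0,0,0.15],0],[[0,0,0.15],0],[[0,0,0.05],0],[[0,0,0],0]]'
python3 -m crank '[[[0,0,-0.4],0],[[0,0,-0.5],0],[[0,0,0],0],[[0,0,0],0],[[0,0,0.25],0],[[0,0,0.15],0],[[0,0,0.15],0],[[0,0,0.15],0],[[0,0,0.15],0],[[0,0,0.05],0],[[0,0,0],0]]'
python3 - <<'E'
from h import *
S=vision.camera('scene')
cv2.imwrite('pics/s3.png',cv2.resize(S[135:250,205:325],None,fx=5,fy=5,interpolation=0)[:,:,::-1])
E
```

```text
time: 8.78
ee_pos: [0.5299, -0.1463, 0.13]
eef_rot: [0.992, 0.127, 0.0, 0.0]
ft_force: [-6.0, 1.5, 16.8]
width: 0.0005
grip_force: 8.6
time: 10.15
ee_pos: [0.53, -0.1463, 0.1301]
eef_rot: [0.992, 0.127, 0.0, 0.0]
ft_force: [-5.4, 1.7, 17.6]
width: 0.0006
grip_force: 8.6
```

View pics/s3.png

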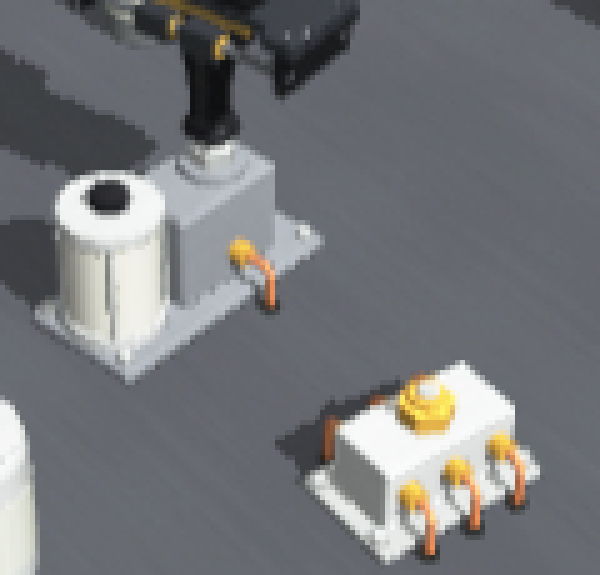

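The knob is pressed right down onto the gland nut at crop (212,130). The pin, at crop (428,388), is still in after four strokes, so I'll do two more.

```bash
python3 -m crank '[[[0,0,-0.4],0],[[0,0,-0.5],0],[[0,0,0],0],[[0,0,0],0],[[0,0,0.25],0],[[0,0,0.15],0],[[0,0,0.15],0],[[0,0,0.15],0],[[0,0,0.15],0],[[0,0,0.05],0],[[0,0,0],0]]'
python3 -m crank '[[[0,0,-0.4],0],[[0,0,-0.5],0],[[0,0,0],0],[[0,0,0],0],[[0,0,0.25],0],[[0,0,0.15],0],[[0,0,0.15],0],[[0,0,0.15],0],[[0,0,0.15],0],[[0,0,0.05],0],[[0,0,0],0]]'
python3 -m crank '[[[0,0,-0.4],0],[[0,0,-0.6],0],[[0,0,-0.7],0],[[0,0,-0.7],0],[[0,0,0],0],[[0,0,0],0]]'
python3 - <<'E'
from h import *
S=vision.camera('scene')
cv2.imwrite('pics/s4.png',cv2.resize(S[135:250,205:325],None,fx=5,fy=5,interpolation=0)[:,:,::-1])
E
```

```text
time: 11.58
ee_pos: [0.53, -0.1463, 0.1301]
eef_rot: [0.992, 0.127, 0.0, 0.0]
ft_force: [-5.9, -0.5, 17.3]
width: 0.0007
grip_force: 8.6
time: 12.95
ee_pos: [0.53, -0.1463, 0.1301]
eef_rot: [0.992, 0.127, 0.0, 0.0]
ft_force: [-6.5, 1.9, 16.8]
width: 0.0004
grip_force: 8.6
time: 13.7
ee_pos: [0.5293, -0.1462, 0.2002]
eef_rot: [0.992, 0.127, -0.001, -0.0]
ft_force: [-0.3, -0.9, -0.5]
width: 0.0003
grip_force: 0.0
```

View pics/s4.png

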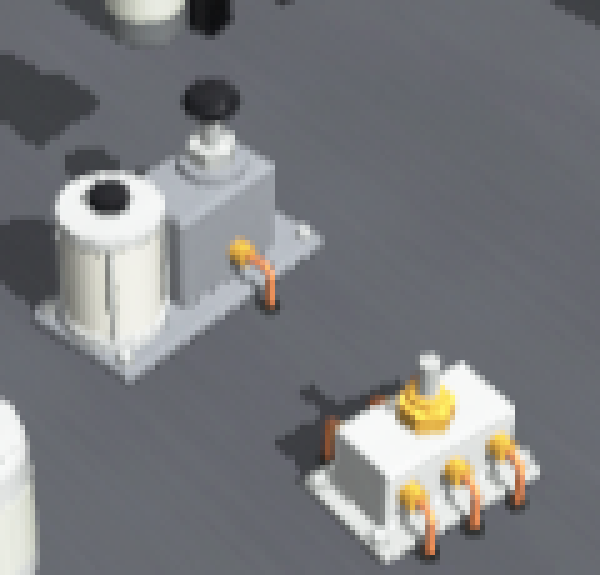

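The pin now stands fully out, its top at crop (429,358) compared with 388 before. The knob is back up at (211,100), and the fingers are clear at z = 0.20.

```bash
python3 -c "
from bench import r
print(r.close_job())"
```

```text
the job is handed in; nothing more can be done
None
```

After six full strokes the indicator pin is fully out, the button is back up, the fingers are clear, and the job is handed in; the hand-in returned no verdict.

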